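Hold the vial block in the corner of the code reader

TASK

Lift the loaded vial block (the long one, with its vials) onto the glass of the code reader, set it down gently with its cut corner pointing into the corner of the two fences, then press it home so that it lies flat and flush against both fences at once. Finish while still gripping or pushing it: keep it pressed firmly against both fences with the fingers for the scan, without letting go. Keep the vials upright in their holes and leave everything else on the bench alone.

Things in the scene. Friction and masses are not known exactly. Their poses are not given: they have to be found in the camera images.
- rack: vial block: plain aluminium, 50 (its x) by 122 (its y) by 40 mm high, about 0.4 kg, on the bench. Origin: centre of the underside. Two rows of five holes (16.5 mm wide, 30 deep, 22 apart) hold five loose brown vials, tops 15 mm above the block. Its upright corner at +x +y is cut off at 45 degrees (10 mm each way); that end has a 10 mm solid strip without holes.
- rack_key (a point): where the block's cut corner would come to a point at its underside: 25 mm along +x and 61 mm along +y of the block's origin, same axes
- reader: the code reader, fixed to the bench: a white flat-bed housing 190 mm (its x) by 240 mm (its y), its flat grey top with the glass window 80 mm above the bench. Origin: centre of the underside at bench height. Its front with the light bar faces its -x. The anodised block slides easily on the glass and fences (friction about 0.25).
- corner (a point): point at the height of the reader's glass where the inner faces of the two fences would meet: 50 mm along +x, 70 mm along +y and 80 mm up from the reader's origin, same axes. The block's place is on the -x -y side of it.
- back_fence: fixed aluminium fence along the reader's y, 12 mm thick, 24 mm high above the glass, inner face (towards the reader's -x) at x +50 mm of the reader's origin; two pads at y -48 to -18 and +36 to +62 mm with a 54 mm finger cut-out between them, open down to the top. The block's long side goes against it. Origin: at y +9 mm, underside, 6 mm behind the inner face.
- side_fence: fixed aluminium bar along the reader's x, 12 mm thick, 24 mm high above the glass; inner face (towards the reader's -y) at y +70 mm of the reader's origin, spanning x -8 to +42 mm. The block's short side at the cut corner goes against it. Origin: centre of its underside, 6 mm behind the inner face; this body is turned a quarter turn.
- vial1: brown glass vial with white cap, 15 mm across, 45 mm high, 14 g, loose in the block's hole at x -11, y -49 mm of the block's axes. Origin: centre of its underside, 10 mm above the block's underside
- vial2: brown glass vial with white cap, 15 mm across, 45 mm high, 14 g, loose in the block's hole at x 11, y -49 mm of the block's axes. Origin: centre of its underside, 10 mm above the block's underside
- vial3: brown glass vial with white cap, 15 mm across, 45 mm high, 14 g, loose in the block's hole at x 11, y -27 mm of the block's axes. Origin: centre of its underside, 10 mm above the block's underside
- vial4: brown glass vial with white cap, 15 mm across, 45 mm high, 14 g, loose in the block's hole at x -11, y -5 mm of the block's axes. Origin: centre of its underside, 10 mm above the block's underside
- vial5: brown glass vial with white cap, 15 mm across, 45 mm high, 14 g, loose in the block's hole at x 11, y 17 mm of the block's axes. Origin: centre of its underside, 10 mm above the block's underside
- pipette: bystander, not needed: white micropipette lying on the bench, about 240 x 34 x 28 mm. Origin: underside
- bottle: bystander, not needed: brown glass bottle with a cap, 72 mm across, 150 mm high. Origin: underside
- beaker: bystander, not needed: glass beaker, 72 mm across, 90 mm high. Origin: underside
- cap_tray: bystander, not needed: open white tray of vial caps, 75 x 105 x 28 mm. Origin: underside
- crimper: bystander, not needed: crimping pliers lying on the bench, about 215 x 75 x 36 mm. Origin: underside
- short_block: bystander, not needed: a shorter aluminium vial block, empty, 50 x 68 x 40 mm, no cut corner. Origin: underside
- big_vial: bystander, not needed: single clear glass vial 22.5 mm across, 46 mm high, standing on the bench about 40 mm off the block's end away from the cut corner. Origin: underside
Things that resemble listed ones, but are neither listed nor needed, are in the scene too. Leave any green or purple look-alike of the rack alone.

How it is judged:
By the outcome, as a careful person would: the job done as asked, in the order asked, and still so for the second after the job is handed in, while the arm keeps its last pose, push and grip.
It also fails if it takes over 38 s, if anything falls off the work surface, if the arm or the gripper's body presses on something with over 40 N, if the wrist force passes 120 N, or if a joint passes its speed limit or range.

ROBOT

A 6-joint arm with a two-finger parallel gripper is mounted at the origin on the work surface. World frame = base frame: x ahead of the robot, y to its left, z up, the work surface at z = 0. Lengths are in m, angles in rad, forces in N, time in s.
With the tool pointing down it reaches from about 0.25 to 0.775 m from the base axis. Payload 4 kg.
Tool frame: the origin (TCP) lies at the very end of the fingers, on their centre line; the grasp point (between the pads) lies 19 mm behind it (tcp_to_grasp is the distance from the TCP to the grasp point, in m); z points along the fingers, y is the line along which they close (so a half turn about z gives the same grasp; the last joint's range is limited). The gripper opens to 94 mm and grips with 3 to 60 N. Pads are 16 mm wide; open, the fingers measure 119 mm over their backs; the gripper's body (75 mm by 177 mm) begins 78 mm behind the grasp point.
Start: joints at [1.211, 0.087, 1.371, -0, 1.684, -0.103], TCP at [0.14, 0.532, 0.206] pointing down, gripper open.
Joint ranges: [-3.1, 3.1], [-0.76, 2.03], [0.27, 2.55], [-1.08, 4.22], [0.17, 2.65], [-2.57, 2.57]. Speed limits (rad/s): [2.79, 2.79, 3.14, 3.14, 3.14, 3.14].

INTERFACE

Orientations are given as [roll, pitch, yaw] about the fixed x, y, z axes, in that order (R = Rz(yaw) Ry(pitch) Rx(roll)).
In Python, from bench import * gives the robot as it stands.
- The arm moves only by the shell command python3 -m creep, which reads ROWS from standard input. ROWS is 1 to 20 rows, one to a line, with the numbers parted by commas; each row has 5 numbers: the finger opening in m, then dx, dy, dz in shares of 0.3 m (1.0 is 0.3 m), then a turn about the tool's z in shares of pi rad (1.0 is pi rad); each row shifts and turns the commanded pose from where the row before left it, along the tool's axes as they then stand; what a row does not reach is not made up. A row lasts 1/12 s, in which the tool goes at most 0.0417 m and 0.125 rad, less where a joint would pass 70% of its speed; a pose out of reach is approached as far as the arm can. The fingers move at their own pace and stop on an object; the grip force is fixed at half the most. Time passes only in rows, so rows that do not move let the fingers close. It prints the time, the measured TCP pose, the force, the opening and the grip force at its end. A shift or turn number past 1, either way, is cut back to 1. Input that does not fit is refused with a message, and nothing moves.
- get_obs(): the state, without advancing time (a new reading comes with each control period).
- snapshot(name): name is "side" or "top" or "wrist"; returns a dict with "color" (384x512x3 uint8, blue, green, red), "fx", "fy", "cx", "cy" (pixels), "extrinsics" (4x4, takes a point from world to camera coordinates). Camera axes: x right, y down, z forward; pixel columns grow to the right and rows downward; lengths in m; the calibration is good to about 2 mm. A picture is of the moment at which its call begins. There is no depth.
- close_job(): hands the job in; it is judged then, once.
The state is a dict: "time": time; "joint_positions": joint angles; "qvel": joint speeds; "joint_torque": joint torques, N m; "tool_pos": TCP position; "ee_rot": TCP orientation; "wrist_force": force on the tool from outside, world axes, zero at the start; "wrist_torque": the same for the moment, N m; "width": finger opening in m; "finger_force": force on a finger pad.
Only numpy, scipy, OpenCV 4.12 (cv2) and the standard library are available. Lean on these libraries where they do the work, as an engineer would, in place of code of your own. Each camera call takes 0.05 s, during which the arm holds its last target. There are 200 camera calls.

## Working session

There is one attempt and no reset: what is moved stays moved. The work goes in short steps, Python scripts to look and compute and a shell command to move; the robot and the scene stay as the last step left them, time stands still between calls to the robot, and variables do not carry over. Pictures are saved under pics/ and viewed, at most 10 in all, crops included, and the job is handed in when it is done.

```bash
mkdir -p pics; python3 - <<'E'
from bench import *
import cv2,numpy as np
for n in("top","side"):
    s=snapshot(n);cv2.imwrite(f"pics/{n}0.png",s["color"]);np.savez(f"pics/{n}0.npz",**s)
    print(n,s["fx"],s["fy"],s["cx"],s["cy"],np.round(s["extrinsics"],3).tolist())
o=get_obs();print({k:o[k] for k in("time","tool_pos","ee_rot","width")})
E
```

```text
top 358.98478373340583 358.98478373340583 258.7781850497148 192.9840676870264 [[0.001, -1.0, -0.003, 0.012], [-0.98, -0.001, -0.199, 0.563], [0.199, 0.003, -0.98, 1.304], [0.0, 0.0, 0.0, 1.0]]
side 416.7060024625742 416.7060024625742 248.5572728155652 187.81791770711877 [[0.94, -0.341, 0.018, -0.542], [-0.244, -0.709, -0.662, 0.18], [0.239, 0.617, -0.75, 1.421], [0.0, 0.0, 0.0, 1.0]]
{'time': 0.1, 'tool_pos': array([0.13951252, 0.53150565, 0.2044403 ]), 'ee_rot': array([-3.13965292e+00, -1.96214052e-04,  2.88480045e+00]), 'width': 0.09394329309062478}
```

View pics/top0.png

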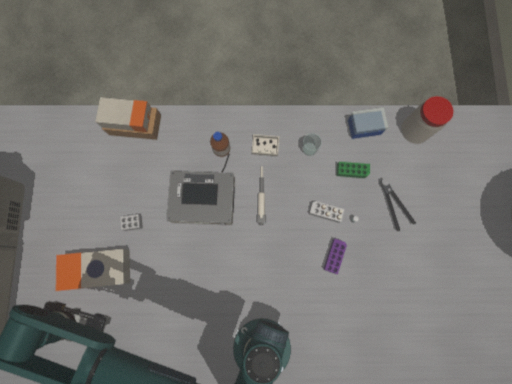

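View pics/side0.png

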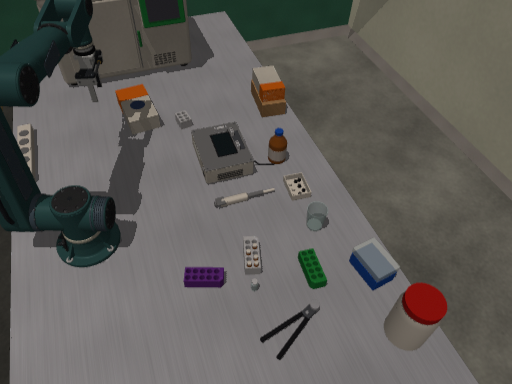

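The top view has the block at about (327,211), with the big vial to its right at (355,219), so the cut corner is at the left end. The reader is at about (200,197). Next I'll enlarge both.

```bash
cat > h.py <<'E'
import numpy as np,cv2
def ray(s,uv,z):
    E=np.array(s["extrinsics"]);R,t=E[:3,:3],E[:3,3];o=-R.T@t
    d=np.array([(uv[0]-s["cx"])/s["fx"],(uv[1]-s["cy"])/s["fy"],1])@R
    return (o+d*(z-o[2])/d[2])[:2]
def proj(s,p):
    E=np.array(s["extrinsics"]);c=E[:3,:3]@np.array(p)+E[:3,3]
    return c[:2]/c[2]*[float(s["fx"]),float(s["fy"])]+[float(s["cx"]),float(s["cy"])]
E
python3 - <<'E'
from h import *
t=cv2.imread("pics/top0.png");s=cv2.imread("pics/side0.png")
f=lambda i,x,y,w,h:cv2.resize(i[y:y+h,x:x+w],(400,300),interpolation=cv2.INTER_CUBIC)
cv2.imwrite("pics/crop1.png",np.vstack([np.hstack([f(t,160,160,80,60+0),f(t,300,190,80,60)]),np.hstack([f(s,180,115,90,68),f(s,215,230,80,60)])]))
S=np.load("pics/top0.npz")
for uv in[(327,211),(355,219)]:print(ray(S,uv,.04))
E
```

```text
[ 0.49675278 -0.24629934]
[ 0.46630269 -0.35092212]
```

View pics/crop1.png

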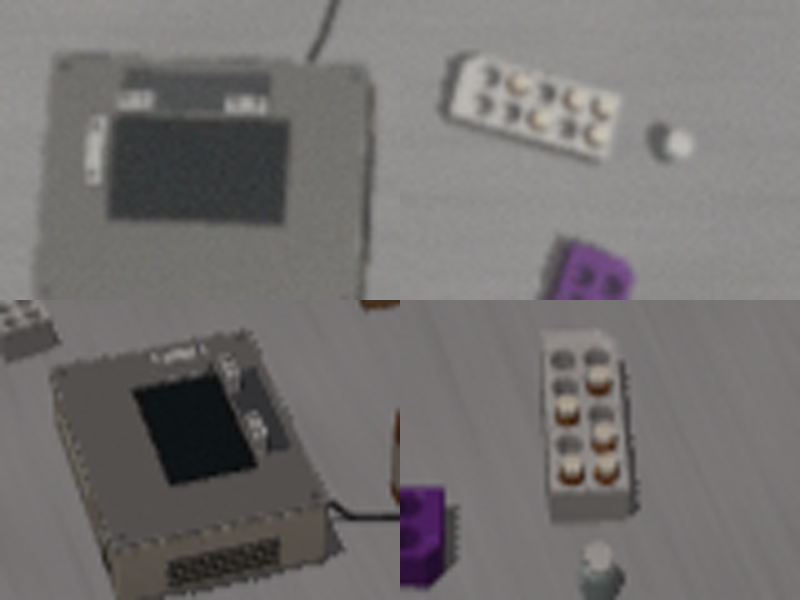

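The block's cut corner is at the upper left (world +x +y), and its yaw is about -14°. The reader's fences are at its top (+x) and left (+y) edges, with yaw near 0. I'll move over the reader for a close wrist view.

Units first: shifts go in shares of 0.3 m and turns go in shares of pi rad. So -0.031 m / 0.3 = -0.1033, -0.0163 m / 0.3 = -0.0543.

```bash
echo '0.094,-0.1033,-0.0543,-0.0357,0
0.094,-0.1033,-0.0543,-0.0357,0
0.094,-0.1033,-0.0543,-0.0357,0
0.094,-0.1033,-0.0543,-0.0357,0
0.094,-0.1033,-0.0543,-0.0357,0
0.094,-0.1033,-0.0543,-0.0357,0
0.094,-0.1033,-0.0543,-0.0357,0
0.094,-0.1033,-0.0543,-0.0357,0
0.094,-0.1033,-0.0543,-0.0357,0
0.094,-0.1033,-0.0543,-0.0357,0
0.094,-0.1033,-0.0543,-0.0357,0
0.094,-0.1033,-0.0543,-0.0357,0
0.094,-0.1033,-0.0543,-0.0357,0
0.094,-0.1033,-0.0543,-0.0357,0' | python3 -m creep
echo '0.094,0,0,0,0.0382
0.094,0,0,0,0.0382
0.094,0,0,0,0.0382
0.094,0,0,0,0.0382
0.094,0,0,0,0.0382
0.094,0,0,0,0.0382
0.094,0,0,0,0.0382
0.094,0,0,0,0.0382
0.094,0,0,0,0.0382
0.094,0,0,0,0.0382
0.094,0,0,0,0.0382
0.094,0,0,0,0
0.094,0,0,0,0' | python3 -m creep
python3 - <<'E'
from bench import *
import cv2,numpy as np
s=snapshot("wrist");cv2.imwrite("pics/w1.png",s["color"]);np.savez("pics/w1.npz",**s)
E=s["extrinsics"];print(-E[:3,:3].T@E[:3,3],get_obs()["tool_pos"],s["fx"])
E
```

```text
time: 1.27
tool_pos: [0.5024, 0.1995, 0.3553]
ee_rot: [-3.141, -0.001, 2.885]
wrist_force: [1.3, 0.7, -0.2]
width: 0.094
finger_force: 0.0
time: 2.35
tool_pos: [0.5014, 0.201, 0.3548]
ee_rot: [-3.141, 0.0, 1.568]
wrist_force: [0.0, -0.1, -0.7]
width: 0.0938
finger_force: 0.0
[0.50123398 0.27155154 0.53423052] [0.50141159 0.20102894 0.35487646] 281.4196709603098
```

View pics/w1.png

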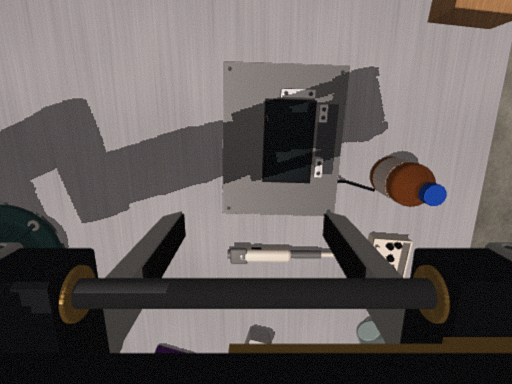

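The wrist view has the reader corners near (223,62), (349,67), (336,214) and (223,213). The side fence is near (298,93), and the back pads are near (323,113) and (318,168). I'll enlarge this to read the edges.

```bash
python3 - <<'E'
import cv2
i=cv2.imread("pics/w1.png")[58:220,215:359]
i=cv2.convertScaleAbs(i,alpha=1.7,beta=10)
i=cv2.resize(i,None,fx=3.7,fy=3.7,interpolation=cv2.INTER_CUBIC);cv2.imwrite("pics/w1c.png",i);print(i.shape)
E
```

```text
(599, 533, 3)
```

View pics/w1c.png

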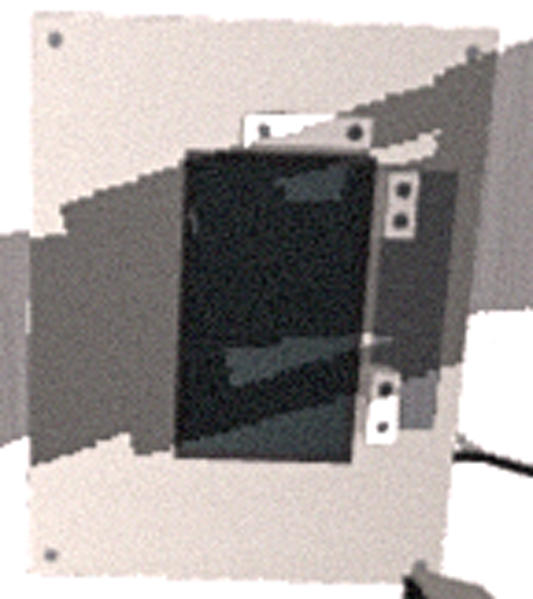

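```bash
python3 - <<'E'
from h import *
S=np.load("pics/w1.npz")
g=lambda c,z:ray(S,(215+(c[0]+.5)/3.7-.5,58+(c[1]+.5)/3.7-.5),z)
hs={}
for n,c,z in[("TL",(35,12),.08),("TR",(499,32),.08),("BL",(28,570),.08),("s1",(264,131),.104),("s2",(355,133),.104),("p1a",(403,190),.104),("p1b",(400,220),.104),("p2a",(385,390),.104),("p2b",(382,428),.104),("sTL",(246,114),.104),("sTR",(373,120),.104),("p1TR",(420,172),.104),("p2BR",(398,444),.104)]:
    hs[n]=g(c,z);print(n,np.round(hs[n],4))
v=hs["TL"]-hs["BL"];print("yaw L",np.degrees(np.arctan2(-v[0],v[1])),np.hypot(*v))
v=hs["TR"]-hs["TL"];print("yaw T",np.degrees(np.arctan2(v[1],v[0])),np.hypot(*v))
v=hs["p1a"]-hs["p2b"];print("yaw p",np.degrees(np.arctan2(-v[0],v[1])),np.hypot(*v))
v=hs["s2"]-hs["s1"];print("yaw s",np.degrees(np.arctan2(v[1],v[0])),np.hypot(*v))
E
```

```text
TL [0.4564 0.3512]
TR [0.6442 0.3429]
BL [0.446  0.1135]
s1 [0.5474 0.3034]
s2 [0.5831 0.3025]
p1a [0.6032 0.2808]
p1b [0.6027 0.2693]
p2a [0.6003 0.2005]
p2b [0.5999 0.1844]
sTL [0.5402 0.3097]
sTR [0.59   0.3073]
p1TR [0.6095 0.2877]
p2BR [0.607  0.1775]
yaw L -2.49561130286125 0.23793626290325812
yaw T -2.530877754963134 0.1880318846474915
yaw p -1.949184773021866 0.09650365386439796
yaw s -1.4294481413587101 0.0357583223603667
```

Reader centre is (0.5452, 0.2281) with yaw -0.041, and the corners and screw holes agree on it. Next I'll go above the block.

Converted, -0.0377 m / 0.3 = -0.1257, 0.0077 m / 0.3 = 0.0257, 0.12 rad / 3.1416 = 0.0382.

```bash
echo '0.094,-0.1257,0,0.0257,0
0.094,-0.1257,0,0.0257,0
0.094,-0.1257,0,0.0257,0
0.094,-0.1257,0,0.0257,0
0.094,-0.1257,0,0.0257,0
0.094,-0.1257,0,0.0257,0
0.094,-0.1257,0,0.0257,0
0.094,-0.1257,0,0.0257,0
0.094,-0.1257,0,0.0257,0
0.094,-0.1257,0,0.0257,0
0.094,-0.1257,0,0.0257,0
0.094,-0.1257,0,0.0257,0
0.094,-0.1257,0,0.0257,0
0.094,0,0,0,0.0382
0.094,0,0,0,0.0382
0.094,0,0,0,0
0.094,0,0,0,0' | python3 -m creep
python3 - <<'E'
from bench import *
from h import *
s=snapshot("wrist");cv2.imwrite("pics/w2.png",s["color"]);np.savez("pics/w2.npz",**s)
c=proj(s,(.497,-.246,.04));print(c)
x,y=int(c[0])-65,int(c[1])-80
i=s["color"][max(y,0):y+150,max(x,0):x+133]
i=cv2.resize(i,None,fx=4,fy=4,interpolation=cv2.INTER_CUBIC);cv2.imwrite("pics/w2c.png",i);print(x,y,i.shape)
E
```

```text
time: 3.82
tool_pos: [0.4985, -0.2892, 0.255]
ee_rot: [-3.141, -0.0, 1.329]
wrist_force: [0.4, -0.4, -0.8]
width: 0.0941
finger_force: 0.0
[245.72839842 137.3680261 ]
180 57 (600, 532, 3)
```

View pics/w2c.png

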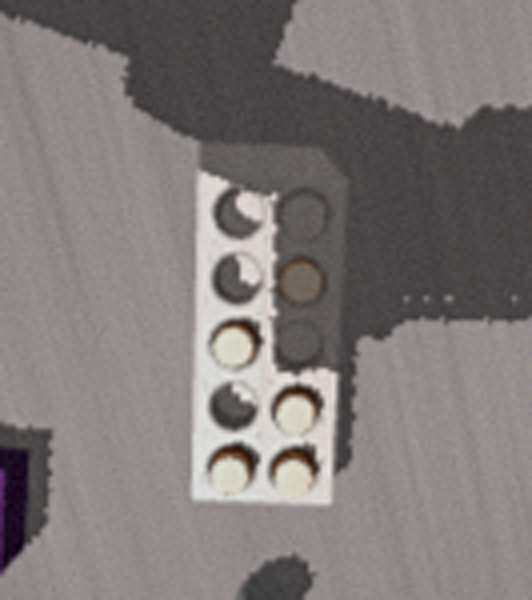

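The wrist view shows the block clearly in the crop, with its cut corner at the upper right (about (335,160)), bottom corners at (191,499) and (331,504), and empty holes at (239,213), (237,279), (233,406), (303,213) and (300,341).

```bash
python3 - <<'E'
from h import *
S=np.load("pics/w2.npz")
g=lambda c:ray(S,(180+(c[0]+.5)/4-.5,57+(c[1]+.5)/4-.5),.04)
P=[((239,213),(-11,39)),((237,279),(-11,17)),((233,406),(-11,-27)),((303,213),(11,39)),((300,341),(11,-5)),((199,142),(-25,61)),((191,499),(-25,-61)),((331,504),(25,-61))]
W=np.array([g(a) for a,_ in P]);B=np.array([b for _,b in P])/1000
z=W@[1,1j];b=B@[1,1j]
r=np.vdot(b-b.mean(),z-z.mean())/np.sum(abs(b-b.mean())**2)
yaw=np.angle(r);c=z.mean()-b.mean()*np.exp(1j*yaw)
print("scale",abs(r),"yaw",yaw,"c",c,"res mm",np.round(abs(c+b*r/1-z+ (z.mean()-c-b.mean()*r))*1e3,1))
from bench import get_obs
o=get_obs();t=o["tool_pos"];ty=o["ee_rot"][2]
d=c-(t[0]+1j*t[1]);ex=np.exp(1j*ty)
want=yaw+np.pi/2
print("tool",t,ty,"turn",-(want-ty))
for a in(ty,want): # axes before / after turning
    print((d*np.exp(-1j*a)).real,-(d*np.exp(-1j*a)).imag)
E
```

```text
scale 1.0000943017449837 yaw -0.28242196820185095 c (0.49743355608308104-0.24837684853567354j) res mm [0.6 0.4 0.2 0.4 1.5 0.4 0.5 0.2]
tool [ 0.49861986 -0.28886643  0.25521219] 1.3290148700925395 turn 0.04064051149949388
0.039027823529666356 -0.010846326670366793
0.0385549188577963 -0.012423044859124991
```

Converted, 0.032 m / 0.3 = 0.1067, 0.0193 m / 0.3 = 0.0643, 0.041 rad / 3.1416 = 0.0131.

```bash
echo '0.08,0,0,0,0.0131
0.08,0.0643,-0.0207,0,0
0.08,0.0643,-0.0207,0,0
0.08,0,0,0.1067,0
0.08,0,0,0.1067,0
0.08,0,0,0.1067,0
0.08,0,0,0.1067,0
0.08,0,0,0.1067,0
0.08,0,0,0.1067,0
0.08,0,0,0,0
0.08,0,0,0,0' | python3 -m creep
```

```text
time: 4.78
tool_pos: [0.4965, -0.2472, 0.0618]
ee_rot: [-3.138, -0.001, 1.287]
wrist_force: [0.6, 1.2, 0.2]
width: 0.0797
finger_force: 0.0
```

Converted, 0.02 m / 0.3 = 0.0667, 0.012 m / 0.3 = 0.04.

```bash
echo '0.08,0,0,0.0667,0
0.08,0,0,0.0667,0
0.08,0,0,0.04,0
0.08,0,0,0,0
0.06,0,0,0,0
0.045,0,0,0,0
0.045,0,0,0,0
0.045,0,0,0,0
0.045,0,0,0,0
0.045,0,0,0,0' | python3 -m creep
```

```text
time: 5.62
tool_pos: [0.4981, -0.2489, 0.0122]
ee_rot: [3.14, 0.0, 1.284]
wrist_force: [0.3, 0.9, 3.8]
width: 0.0497
finger_force: 30.0
```

Converted, -0.025 m / 0.3 = -0.0833, -0.01 m / 0.3 = -0.0333.

```bash
echo '0.045,0,0,-0.0133,0
0.045,0,0,-0.0333,0
0.045,0,0,-0.06,0
0.045,0,0,-0.0833,0
0.045,0,0,-0.0833,0
0.045,0,0,-0.0833,0
0.045,0,0,-0.0833,0
0.045,0,0,-0.0833,0
0.045,0,0,-0.06,0
0.045,0,0,-0.0333,0
0.045,0,0,-0.0167,0
0.045,0,0,0,0' | python3 -m creep
echo '0.045,0.0333,-0.0053,0,0
0.045,0.0667,-0.0107,0,0
0.045,0.1083,-0.0177,0,0
0.045,0.1083,-0.0177,0,0
0.045,0.1083,-0.0177,0,0
0.045,0.1083,-0.0177,0,0
0.045,0.1083,-0.0177,0,0
0.045,0.1083,-0.0177,0,0
0.045,0.1083,-0.0177,0,0
0.045,0.1083,-0.0177,0,0
0.045,0.1083,-0.0177,0,0
0.045,0.1083,-0.0177,0,0
0.045,0.1083,-0.0177,0,0
0.045,0.1083,-0.0177,0,0
0.045,0.1083,-0.0177,0,0
0.045,0.0417,-0.0067,0,0
0.045,0.02,-0.0033,0,0
0.045,0,0,0,-0.0191' | python3 -m creep
echo '0.045,0,0,0,-0.0197
0.045,0,0,0,-0.0197
0.045,0,0,0,-0.0197
0.045,0,0,0,0
0.045,0,0,0,0
0.045,0,0,0,0' | python3 -m creep
python3 - <<'E'
from bench import *
from h import *
s=snapshot("wrist");np.savez("pics/w3.npz",**s)
t=snapshot("side");c=proj(t,(.56,.23,.15));x,y=int(c[0])-50,int(c[1])-50
i=np.hstack([cv2.resize(s["color"],(420,420*384//512+85)),cv2.resize(t["color"][y:y+105,x:x+95],(380,400))])[:400]  if 0 else None
a=cv2.resize(s["color"][:,100:412],(406,500));b=cv2.resize(t["color"][max(y,0):y+125,x:x+98],(392,500))
cv2.imwrite("pics/w3.png",np.hstack([a,b]));print(get_obs()["tool_pos"])
E
```

```text
time: 6.62
tool_pos: [0.4977, -0.2486, 0.2017]
ee_rot: [3.141, 0.0, 1.284]
wrist_force: [-0.6, -0.6, -5.0]
width: 0.0496
finger_force: 30.0
time: 8.12
tool_pos: [0.5562, 0.2262, 0.1991]
ee_rot: [-3.138, 0.002, 1.347]
wrist_force: [0.1, -0.2, -4.2]
width: 0.05
finger_force: 30.0
time: 8.62
tool_pos: [0.5571, 0.2242, 0.2006]
ee_rot: [-3.141, 0.001, 1.528]
wrist_force: [0.2, -0.7, -5.0]
width: 0.0499
finger_force: 30.0
[0.55723358 0.22450152 0.20091904]
```

View pics/w3.png

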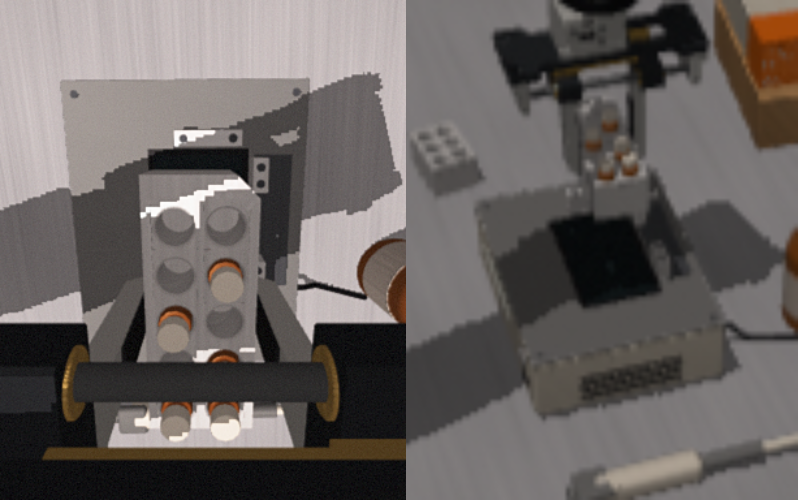

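The block hangs level with all five vials in their holes, and the cut corner points at the fence corner. Now I'll lower it.

Converted, 0.02 m / 0.3 = 0.0667, 0.015 m / 0.3 = 0.05.

```bash
echo '0.045,0,0,0.0267,0
0.045,0,0,0.05,0
0.045,0,0,0.0667,0
0.045,0,0,0.0667,0
0.045,0,0,0.0667,0
0.045,0,0,0.0333,0
0.045,0,0,0.02,0
0.045,0,0,0.01,0
0.045,0,0,0.0033,0
0.045,0,0,0,0
0.045,0,0,0,0' | python3 -m creep
echo '0.045,0,0,0.0033,0
0.045,0,0,0.0033,0
0.045,0,0,0,0' | python3 -m creep
echo '0.045,0,0,0.0033,0
0.045,0,0,0.0033,0
0.045,0,0,0,0' | python3 -m creep
```

```text
time: 9.63
tool_pos: [0.5582, 0.2252, 0.0997]
ee_rot: [3.139, -0.001, 1.53]
wrist_force: [-0.4, -0.0, -3.6]
width: 0.0498
finger_force: 30.0
time: 9.88
tool_pos: [0.5575, 0.225, 0.0965]
ee_rot: [3.141, -0.0, 1.53]
wrist_force: [0.3, -0.0, -4.5]
width: 0.0498
finger_force: 30.0
time: 10.13
tool_pos: [0.5572, 0.2249, 0.0939]
ee_rot: [-3.141, 0.0, 1.53]
wrist_force: [-1.1, 0.3, -4.8]
width: 0.0497
finger_force: 30.0
```

Converted, 0.001 m / 0.3 = 0.0033.

```bash
echo '0.045,0,0,0.0033,0
0.045,0,0,0,0
0.045,0,0,0,0' | python3 -m creep
echo '0.045,0,0,0.0033,0
0.045,0,0,0,0
0.045,0,0,0,0' | python3 -m creep
echo '0.045,0,0,0.0033,0
0.045,0,0,0,0
0.045,0,0,0,0' | python3 -m creep
```

```text
time: 10.38
tool_pos: [0.5573, 0.2249, 0.0931]
ee_rot: [-3.141, -0.0, 1.53]
wrist_force: [0.1, 0.7, -4.8]
width: 0.05
finger_force: 30.0
time: 10.63
tool_pos: [0.5574, 0.2249, 0.0922]
ee_rot: [3.141, -0.0, 1.53]
wrist_force: [-0.8, 0.2, -3.9]
width: 0.05
finger_force: 30.0
time: 10.88
tool_pos: [0.5577, 0.225, 0.0922]
ee_rot: [3.14, -0.0, 1.53]
wrist_force: [-0.7, 0.2, 0.5]
width: 0.0496
finger_force: 30.0
```

It touched down at z≈0.092, and the weight is now off the wrist. I'll slide it towards the fences, back fence first.

Converted, 0.003 m / 0.3 = 0.01, 0.002 m / 0.3 = 0.0067.

```bash
echo '0.045,0,0,0.0017,0
0.045,0.0067,0.0067,0,0
0.045,0.0067,0.01,0,0
0.045,0.0067,0.01,0,0
0.045,0.0067,0.0067,0,0
0.045,0,0,0,0
0.045,0,0,0,0' | python3 -m creep
echo '0.045,0,0.0033,0,0
0.045,0,0,0,0
0.045,0,0,0,0' | python3 -m creep
echo '0.045,0,0.0033,0,0
0.045,0,0,0,0
0.045,0,0,0,0' | python3 -m creep
echo '0.045,0,0.0033,0,0
0.045,0,0,0,0
0.045,0,0,0,0' | python3 -m creep
```

```text
time: 11.47
tool_pos: [0.569, 0.2329, 0.0922]
ee_rot: [3.139, -0.001, 1.53]
wrist_force: [-0.7, -0.5, 5.1]
width: 0.0501
finger_force: 30.0
time: 11.72
tool_pos: [0.5694, 0.233, 0.0922]
ee_rot: [3.14, -0.001, 1.53]
wrist_force: [-2.7, 0.4, 5.7]
width: 0.0497
finger_force: 30.0
time: 11.97
tool_pos: [0.5704, 0.233, 0.0922]
ee_rot: [3.14, -0.001, 1.53]
wrist_force: [-1.8, -0.0, 6.4]
width: 0.0498
finger_force: 30.0
time: 12.22
tool_pos: [0.5714, 0.2331, 0.0922]
ee_rot: [3.14, -0.001, 1.53]
wrist_force: [-2.4, -0.9, 5.5]
width: 0.0499
finger_force: 30.0
```

Converted, 0.001 m / 0.3 = 0.0033.

```bash
echo '0.045,0,0.0033,0,0
0.045,0,0,0,0
0.045,0,0,0,0' | python3 -m creep
echo '0.045,0,0.0033,0,0
0.045,0,0,0,0
0.045,0,0,0,0' | python3 -m creep
echo '0.045,0,0.0033,0,0
0.045,0,0,0,0
0.045,0,0,0,0' | python3 -m creep
python3 -c "
from bench import *
o=get_obs();print(o['wrist_torque'],o['ee_rot'])"
```

```text
time: 12.47
tool_pos: [0.5714, 0.2331, 0.0922]
ee_rot: [-3.141, -0.001, 1.531]
wrist_force: [-4.6, -0.3, 6.7]
width: 0.0499
finger_force: 30.0
time: 12.72
tool_pos: [0.5715, 0.233, 0.0923]
ee_rot: [-3.139, -0.001, 1.531]
wrist_force: [-7.4, -0.5, 8.0]
width: 0.0497
finger_force: 30.0
time: 12.97
tool_pos: [0.5715, 0.233, 0.0923]
ee_rot: [-3.137, -0.0, 1.532]
wrist_force: [-10.2, -1.1, 10.9]
width: 0.0496
finger_force: 30.0
[-0.28791333  1.62949534  0.28513709] [-3.13733423e+00 -3.65819841e-04  1.53155222e+00]
```

Back fence contact was at x≈0.5714. Now the side fence.

Converted, 0.002 m / 0.3 = 0.0067.

```bash
echo '0.045,0.0067,0,0,0
0.045,0,0,0,0
0.045,0,0,0,0' | python3 -m creep
echo '0.045,0.0067,0,0,0
0.045,0,0,0,0
0.045,0,0,0,0' | python3 -m creep
echo '0.045,0.0067,0,0,0
0.045,0,0,0,0
0.045,0,0,0,0' | python3 -m creep
python3 -c "
from bench import *
o=get_obs();print(o['wrist_torque'],o['ee_rot'])"
```

```text
time: 13.22
tool_pos: [0.5715, 0.2336, 0.0922]
ee_rot: [-3.137, 0.002, 1.531]
wrist_force: [-10.4, -4.1, 10.5]
width: 0.0498
finger_force: 30.0
time: 13.47
tool_pos: [0.5716, 0.2353, 0.0922]
ee_rot: [-3.137, 0.003, 1.531]
wrist_force: [-10.4, -4.7, 10.1]
width: 0.0498
finger_force: 30.0
time: 13.72
tool_pos: [0.5716, 0.2362, 0.0922]
ee_rot: [-3.137, 0.005, 1.53]
wrist_force: [-9.5, -7.4, 9.6]
width: 0.0497
finger_force: 30.0
[-1.29121409  1.80413341  0.26346826] [-3.13656453  0.00486376  1.5302747 ]
```

Converted, 0.002 m / 0.3 = 0.0067, 0.001 m / 0.3 = 0.0033.

```bash
echo '0.045,0.0067,0.0067,0,0
0.045,0,0,0,0
0.045,0.0033,0.0067,0.0017,0
0.045,0,0,0,0
0.045,0,0,0,0
0.045,0,0,0,0' | python3 -m creep
python3 - <<'E'
from bench import *
from h import *
o=get_obs();print(o['wrist_torque'],o['ee_rot'])
s=snapshot("wrist");np.savez("pics/w4.npz",**s)
t=snapshot("side");c=proj(t,(.57,.23,.12));x,y=int(c[0])-30,int(c[1])-35
a=cv2.resize(s["color"][70:310,160:360],(417,500),interpolation=cv2.INTER_CUBIC);b=cv2.resize(t["color"][y:y+75,x:x+57],(380,500),interpolation=cv2.INTER_CUBIC)
cv2.imwrite("pics/w4.png",np.hstack([a,b]))
E
```

```text
time: 14.22
tool_pos: [0.5716, 0.2367, 0.0918]
ee_rot: [-3.127, 0.01, 1.53]
wrist_force: [-21.5, -13.1, 17.6]
width: 0.05
finger_force: 30.0
[-2.3354474   3.78294754  0.33947935] [-3.12691227  0.01044297  1.53001621]
```

View pics/w4.png

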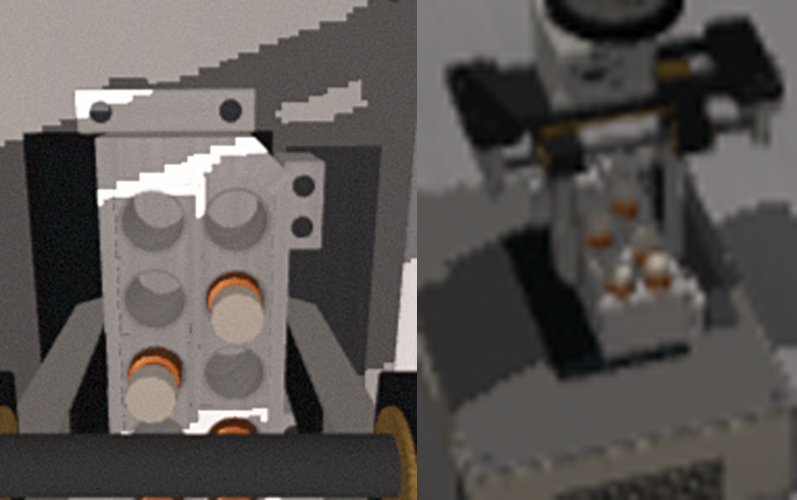

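```bash
echo '0.045,0,-0.0033,0,0
0.045,0,-0.0033,-0.0017,0
0.045,0,-0.0017,0,0
0.045,0,0,0,0
0.045,0,0,0,0
0.045,0,0,0,0
0.045,0,0,0,0
0.045,0,0,0,0' | python3 -m creep
python3 - <<'E'
from bench import *
from h import *
o=get_obs();print(o['wrist_torque'],o['ee_rot'],o['qvel'])
S=snapshot("wrist");cv2.imwrite("pics/w5.png",S["color"])
i=S["color"][105:200,190:330];cv2.imwrite("pics/w5c.png",cv2.resize(i,None,fx=5.7,fy=5.7,interpolation=cv2.INTER_CUBIC));np.savez("pics/w5.npz",**S)
E
```

```text
time: 14.98
tool_pos: [0.5716, 0.2367, 0.0917]
ee_rot: [-3.132, 0.01, 1.529]
wrist_force: [-14.8, -12.7, 13.0]
width: 0.0499
finger_force: 30.0
[-2.21836529  2.67562397  0.13846162] [-3.13214577  0.00971818  1.52911352] [-5.47896916e-04  1.66510668e-04  4.44104190e-04  4.97788287e-04
 -5.47983325e-04  2.82015907e-06]
```

View pics/w5c.png

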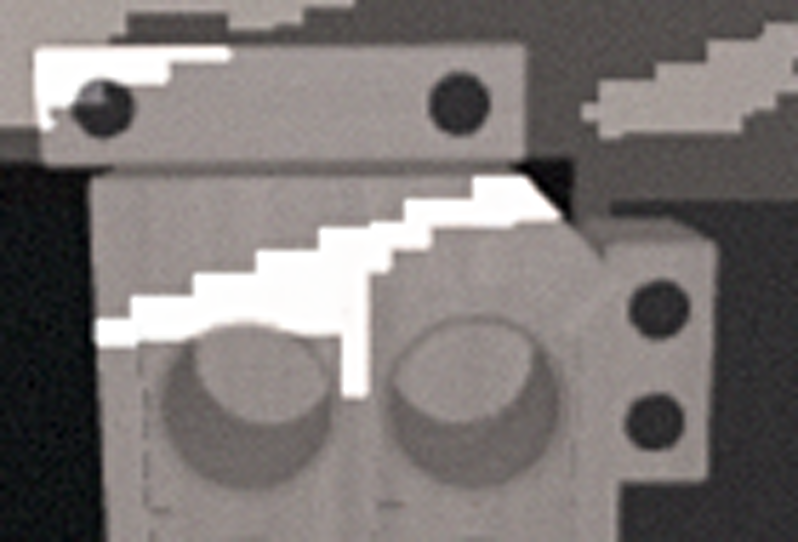

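```bash
python3 - <<'E'
from h import *
S=np.load("pics/w5.npz")
g=lambda c,z:ray(S,(190+(c[0]+.5)/5.7-.5,105+(c[1]+.5)/5.7-.5),z)
for n,c,z in[("f1",(103,106),.104),("f2",(459,103),.104),("fe1",(60,165),.104),("fe2",(500,164),.104),("be1",(110,175),.12),("be2",(470,175),.12),("h1",(247,405),.12),("h2",(473,400),.12),("p1",(659,309),.104),("p2",(655,421),.104)]:
    print(n,np.round(g(c,z),4))
E
```

```text
f1 [0.5472 0.3043]
f2 [0.5832 0.3031]
fe1 [0.5423 0.2986]
fe2 [0.5872 0.2968]
be1 [0.55   0.2985]
be2 [0.5833 0.2971]
h1 [0.5614 0.2762]
h2 [0.5831 0.2758]
p1 [0.6035 0.2812]
p2 [0.6031 0.2693]
```

Converted, -0.0008 m / 0.3 = -0.0027.

```bash
echo '0.045,-0.0027,-0.0027,0,0
0.045,0,0,0,0
0.045,0,0,0,0
0.045,0,0,0,0
0.045,0,0,0,0
0.045,0,0,0,0
0.045,0,0,0,0
0.045,0,0,0,0
0.045,0,0,0,0
0.045,0,0,0,0
0.045,0,0,0,0
0.045,0,0,0,0' | python3 -m creep
```

```text
time: 16.03
tool_pos: [0.5716, 0.2367, 0.0917]
ee_rot: [-3.134, 0.008, 1.529]
wrist_force: [-12.4, -9.8, 11.3]
width: 0.05
finger_force: 30.0
```

The forces are steady at 12 N on the back fence, 10 N on the side fence and 11 N down, and the block hasn't shifted. I'm handing it in.

```bash
python3 -c "
from bench import *
print(close_job())"
```

```text
the job is handed in; nothing more can be done
None
```

I set the vial block on the reader glass with its cut corner in the fence corner and handed the job in after about 16 s, still gripped and pressed at about 12 N (back fence) and 10 N (side fence); the last close-up, just before I eased the push slightly, showed it flush with both fences to within image accuracy, and the vials I could see were upright, though I couldn't measure a tilt under about 0.5°.

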